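Put the peeler away in the sliding-cover utensil box

ROBOT

A 7-joint arm with a two-finger parallel gripper is mounted at the origin on a cart in front of the work surface, level with it; the furniture and walls round the work are solid. World frame = base frame: x ahead of the robot, y to its left, z up, the work surface at z = 0. Lengths are in m, angles in rad, forces in N, time in s.
With the tool pointing down it reaches from about 0.4 to 0.85 m from the base axis. Payload 4.5 kg.
Tool frame: the origin (TCP) lies at the very end of the fingers, on their centre line; the grasp point (between the pads) lies 19 mm behind it; z points along the fingers, y is the line along which they close (so a half turn about z gives the same grasp; the last joint's range is limited). The gripper opens to 88 mm and grips with 3 to 60 N. Pads are 18 mm wide; open, the fingers measure 123 mm over their backs; the gripper's body (75 mm by 187 mm) begins 45 mm behind the grasp point.
Start: joints at [-1.255, 0.689, -0.195, 1.565, 0.157, 0.902, -0.215], TCP at [0.174, 0.6, 0.239] pointing down, gripper open.
Joint ranges: [-3.01, 3.01], [-0.46, 2.08], [-1.47, 1.51], [0.13, 2.56], [-1, 4.14], [0.04, 2.09], [-2.66, 2.66]. Speed limits (rad/s): [2.57, 2.57, 3.14, 3.14, 3.14, 3.14, 3.14].

INTERFACE

Orientations are given as a unit quaternion [x, y, z, w].
In Python, from plant import r gives the robot as it stands. The module is installed in compiled form; this text tells all that it offers.
- The arm moves only by the tool step_arm, never from a script. Its argument "increments" is a list of rows, each a list of 2 entries, a list of its own where there are three numbers: the shift along the world's x, y, z in cm, then the turn, a rotation vector about the world's x, y, z in degrees. A call has exactly 10 rows; each row shifts and turns the commanded pose from where the row before left it; what a row does not reach is not made up. A row lasts 1/10 s, in which the tool goes at most 50 mm and 8.59 degrees, less where a joint would pass 70% of its speed; a pose out of reach is approached as far as the arm can. A call is refused whole if a number of a shift passes 5 or a number of a turn 8.59, either way. A call with a gripper value outside its range is refused whole. "fingers" is the opening, from 0 (shut) to 1 (fully open), set as the call begins (left out, the last holds). The fingers move at their own pace and stop on an object; "grip_force" is the grip in N (left out, the last holds). Time passes only in rows, so rows that do not move let the fingers close, or fill a call up. It gives the time, the measured TCP pose, the force, the opening and the grip force at its end, in the units of the state.
- r.get_state(): the state, without advancing time (a new reading comes with each control period).
- r.snapshot(name): name is "scene" or "top" or "wrist"; returns (picture, depth): 400x640x3 uint8, red, green, blue; 400x640 float32, m along the optical axis (not along the pixel's ray), 0 where there is no reading.
- r.calibration(name): a dict with "fov_y" (degrees; the focal length in pixels is half the picture's height over the tangent of half this angle, whatever the lens; pixels are square), "cx", "cy" (the principal point, pixels), "R" (3x3) and "t" (3): a world point X has camera coordinates R X + t. Camera axes: x right, y down, z forward; pixel columns grow to the right and rows downward; lengths in m; the calibration is good to about 2 mm. A picture is of the moment at which its call begins: read the wrist's pose just before it. calibration takes no time and is no camera call; for the wrist camera it gives the pose at the moment of the call.
- r.finish_job(): hands the job in; it is judged then, once.
The state is a dict: "clock": time; "q": joint angles; "qd": joint speeds; "joint_torque": joint torques, N m; "tool_pos": TCP position; "eef_rot": TCP orientation; "contact_force": force on the tool from outside, world axes, zero at the start; "moment": the same for the moment, N m; "opening": opening from 0.0 (shut) to 1.0 (fully open); "finger_force": force on a finger pad.
Only numpy, scipy, OpenCV 4.12 (cv2) and the standard library are available. Lean on these libraries where they do the work, as an engineer would, in place of code of your own. Each camera call takes 0.05 s, during which the arm holds its last target. There are 200 camera calls.

TASK

Put the vegetable peeler away in the wooden utensil box: slide the cover fully back, lay the peeler flat on the box's floor with its blade end under the fixed deck, then slide the cover fully shut. Work gently, without ramming the box or cover, and leave the can opener and the garlic where they are.

Things in the scene. Friction and masses are not known exactly. Their poses are not given: they have to be found in the camera images.
- box: Pale wooden utensil box fixed to the table, outside 211 x 126 x 66 mm. Origin: centre of its underside; z up, x along its length towards the roofed end. Walls 8 mm; inside x -97 to +97 mm, y +-55 mm, floor at z = 6 mm. Front wall (at -x) top at z = 54 mm. The side walls rise to z = 66 mm and lip over the cover's edges, leaving 98 mm clear between the lips.
- deck_edge (a point): Lower edge, mid-width, of the fixed deck roofing the box's far end: box x = +17 mm, z = 50 mm (deck 5 mm thick). With the cover back, the gap from front wall to deck is 115 mm, too short for the peeler held level: tip its blade end down 13 to 18 deg, feed it over the front wall and under the deck, then level it.
- cover (a joint): Travel (m) of the box's darker wooden sliding cover along the box's +x: 0 shut (front edge flush with the front wall's outside), 0.118 fully back over the deck; a hard stop at each end. It resists with about 2.5 N and stays where left. Its top is at z = 61 mm in the box's frame; fully back it stands 36 mm out behind the box.
- rib (a point): Top centre of the finger rib on the cover: a rounded bar 14 mm along the box's x, 70 mm along y, standing 13 mm above the cover (top at z = 74 mm in the box's frame). At box x = -75 mm when shut, +43 mm fully back. Push it from either side with the fingertips.
- peeler: Vegetable peeler with a dark green handle and a metal blade, lying on the table beside the box; a bar 170 x 24 x 16 mm, 0.06 to 0.12 kg. Origin: centre of its underside; x along its length towards the blade end, z up. Grip it across its 24 mm width; gripping 25 to 40 mm behind its middle (towards the handle end) keeps the fingers clear of the deck.
- blade_end (a point): Tip of the peeler's blade end, at +85 mm on the peeler's x axis, 8 mm above its underside.
- can_opener: Can opener with a yellow handle and a metal head, 174 x 41 x 20 mm, lying on the magazine; leave it there. Origin: centre of its underside, x along its length.
- garlic: Loose garlic bulb, 56 mm across, standing on the magazine; leave it there. Origin: centre of its underside.

How it is judged:
On the way, in this order (a step that is already met when the one before it is completed fails the run):
1. the cover is slid fully back (at least 108 of its 118 mm) (value of joint cover above 0.108 m), for 0.2 s.
2. the peeler lies flat on the box's floor, blade end under the deck, the cover still back (value of joint cover above 0.1 m and z of peeler in the frame of box below 0.012 m and x of blade_end in the frame of box above 0.04 m and z of blade_end in the frame of box below 0.025 m and angle between peeler's own z axis and vertical below 0.1 rad and horizontal distance between peeler and box below 0.06 m and contact force between peeler and the fingers below 0.1 N), for 0.2 s.
At the end, for the whole second after the job is handed in: The cover is shut to within 4 mm; inside the box the peeler lies flat on the floor (within 6 mm, tilt under 0.1 rad), its blade tip under the deck (box x over 40 mm), its middle within 60 mm of the box's, at rest (value of joint cover below 0.004 m and z of peeler in the frame of box below 0.012 m and x of blade_end in the frame of box above 0.04 m and z of blade_end in the frame of box below 0.025 m and angle between peeler's own z axis and vertical below 0.1 rad and horizontal distance between peeler and box below 0.06 m and linear speed of peeler below 0.02 m/s); the robot touches nothing.
It fails at once if the can opener is moved by more than 25 mm (distance of can_opener from where it was at the start of the episode above 0.025 m).
It fails at once if the garlic is moved by more than 25 mm (distance of garlic from where it was at the start of the episode above 0.025 m).
It fails at once if the fingers press on the box or its cover with more than 60 N (contact force between the fingers and box above 60 N).
It fails at once if the peeler is rammed against the box or its cover with more than 60 N (contact force between peeler and box above 60 N).
It also fails if it takes over 72 s, if anything falls off the work surface, if the arm or the gripper's body presses on something with over 40 N, if the wrist force passes 120 N, or if a joint passes its speed limit or range.

## Working session

There is one attempt and no reset: what is moved stays moved. The work goes in short steps, Python scripts to look and compute and a tool call to move; the robot and the scene stay as the last step left them, time stands still between calls to the robot, and variables do not carry over. Pictures are saved under pics/ and viewed, at most 10 in all, crops included, and the job is handed in when it is done.

Besides the shell and the picture viewer there is one more tool, called after "Request:" as name(argument=value, ...) on one line, values as JSON. step_arm: Moves the arm, as the interface text tells. Its arguments: {"type":"object","properties":{"increments":{"type":"array","items":{"type":"array"}},"fingers":{"type":"number"},"grip_force":{"type":"number"}},"required":["increments"]}

```bash
mkdir -p pics; cat > h.py <<'E'
import numpy as np, cv2
from plant import r
def snap(cam,fn):
    c=r.calibration(cam); p,d=r.snapshot(cam)
    cv2.imwrite('pics/'+fn+'.png',p[:,:,::-1]); np.savez('pics/'+fn+'.npz',p=p,d=d,R=c['R'],t=c['t'],f=200/np.tan(np.radians(c['fov_y'])/2),cx=c['cx'],cy=c['cy'])
def cloud(fn):
    z=np.load('pics/'+fn+'.npz'); d=z['d']; v,u=np.mgrid[:400,:640]
    P=np.stack([(u-z['cx'])/z['f']*d,(v-z['cy'])/z['f']*d,d],-1)
    W=(P-z['t'])@z['R']; W[d==0]=np.nan
    return z['p'],W
E
python3 - <<'E'
from h import *
snap('top','top1'); snap('scene','sc1')
print(r.get_state())
E
```

```text
{'clock': 0.1, 'q': array([-1.25523618,  0.68992362, -0.1945133 ,  1.56620538,  0.15732086,
        0.90247564, -0.21509929]), 'qd': array([-0.00186253, -0.002847  , -0.00170579, -0.00312339,  0.00054721,
        0.00081701, -0.00044343]), 'joint_torque': array([-2.80314525e-03, -5.28506756e+01, -1.27110925e+00, -1.53837311e+01,
       -5.24835801e-02,  2.00151204e-03,  4.28266821e-05]), 'tool_pos': array([0.17367585, 0.59981748, 0.23798462]), 'eef_rot': array([ 1.40374640e-01,  9.90098129e-01, -8.08443319e-04, -4.82881053e-05]), 'contact_force': array([-0.56374482,  0.05931222,  0.02795468]), 'moment': array([-0.02473505,  0.01923481, -0.00867814]), 'finger_force': 0.0, 'opening': 1.00225333401854}
```

View pics/top1.png

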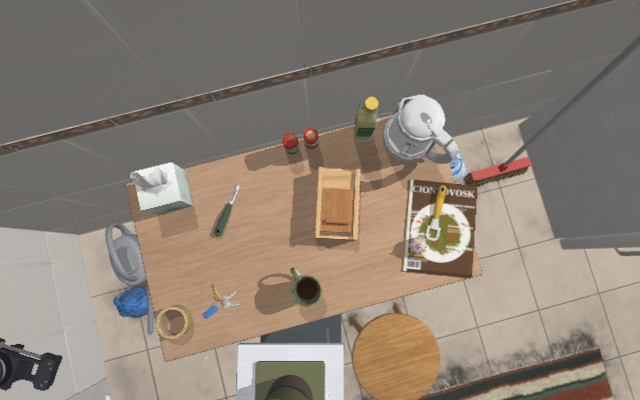

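View pics/sc1.png

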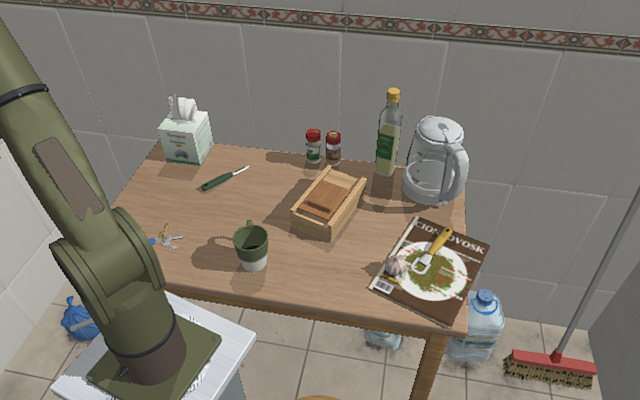

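The top view shows the box at about (338,204), the peeler with its handle at (222,222) and blade tip at (238,187), and the can opener and garlic on the magazine at right. The scene view agrees.

```bash
python3 - <<'E'
from h import *
p,W=cloud('top1')
np.set_printoptions(precision=3,suppress=True,linewidth=200)
sub=W[160:245,310:366]
print((sub[::4,::4,2]*1000).round())
print('corner',W[160,310],W[240,362])
def rect(m):
    P=W[m][:,:2].astype(np.float32)*1000; return cv2.minAreaRect(P),len(P)
M=np.zeros((400,640),bool); M[160:245,305:370]=1
print('box',rect(M&(W[...,2]>.035)))
for lo,hi in((.048,.0575),(.0575,.063),(.063,.069),(.070,.08)):
    m=M&(W[...,2]>lo)&(W[...,2]<hi); print(lo,rect(m),np.nanmean(W[m],0))
M[:]=0; M[178:242,208:246]=1
m=M&(W[...,2]>.006)
c=rect(m);print('peeler',c,W[m].mean(0), np.percentile(W[m][:,2],[10,50,90,99]))
P=W[m];print(P[P[:,0].argmax()],P[P[:,0].argmin()])
E
```

```text
[[-5.  0.  2.  3. -4.  3.  3. -2.  2.  0.  3. -1. -3. -2.]
 [ 3.  3.  0. -5. -3.  2.  2.  1. -1. -5.  1.  6. -1.  2.]
 [-3. -1. 62. 63. 53. -5.  5. -5.  2.  1. -3. -2. -0.  1.]
 [-2.  2. 58. 67. 54. 58. 58. 53. 59. 57. 54. 59. 71. -4.]
 [-3. -2. 63. 57. 57. 50. 51. 50. 53. 53. 58. 53. 68. -1.]
 [-1.  3. 63. 51. 51. 51. 54. 51. 53. 57. 52. 61. 67. -9.]
 [-4. -4. 63. 57. 55. 55. 57. 56. 59. 52. 57. 51. 67. -3.]
 [-1. -4. 67. 63. 59. 58. 55. 52. 59. 52. 51. 53. 67.  1.]
 [ 2.  2. 63. 66. 61. 59. 63. 62. 62. 61. 59. 62. 62.  2.]
 [-1.  2. 64. 60. 56. 61. 64. 61. 59. 61. 64. 68. 66.  1.]
 [-1. -0. 68. 59. 60. 62. 63. 61. 63. 51. 64. 65. 59. -5.]
 [-1.  1. 67. 59. 57. 62. 57. 61. 63. 62. 56. 69. 61. -1.]
 [-2. -0. 65. 61. 63. 60. 56. 60. 58. 61. 59. 61. 60. -2.]
 [ 6. -2. 65. 61. 61. 62. 58. 61. 56. 59. 57. 63. -0. -2.]
 [-3.  1. 62. 61. 62. 61. 59. 59. 61. 60. 58. 62. -4.  1.]
 [ 0. -2. 65. 63. 71. 72. 72. 71. 68. 74. 59. 61. -5. -5.]
 [ 1.  2. 64. 60. 59. 57. 59. 64. 62. 59. 60. 64.  1. -0.]
 [-0. -2. 62. 57. 63. 58. 56. 56. 58. 64. 62. 63.  2. -2.]
 [-1. -5. 62. 10.  7.  8.  2.  6.  7. 
[... 422 characters left out ...]
11692810058594, 211.24685668945312), 87.29623413085938), 866) [ 0.604 -0.141  0.054]
0.0575 (((569.9820556640625, -139.56759643554688), (126.00045013427734, 210.15557861328125), 87.14236450195312), 1157) [ 0.56  -0.138  0.06 ]
0.063 (((569.8477172851562, -139.4300994873047), (125.56381225585938, 209.7010955810547), 87.21830749511719), 647) [ 0.565 -0.141  0.065]
0.07 (((574.322509765625, -138.4383544921875), (120.27992248535156, 196.4841766357422), 87.62857055664062), 114) [ 0.522 -0.14   0.073]
peeler (((555.28662109375, 197.94351196289062), (191.8958282470703, 111.2527084350586), 4.6563849449157715), 307) [0.531 0.206 0.013] [0.007 0.013 0.019 0.021]
[0.65  0.213 0.006] [0.461 0.171 0.008]
```

```bash
python3 - <<'E'
import cv2
a=cv2.imread('pics/top1.png')
l=cv2.resize(a[155:255,300:380],None,fx=5,fy=5,interpolation=2); k=cv2.resize(a[170:250,195:255],None,fx=5,fy=5,interpolation=2)
k=cv2.copyMakeBorder(k,0,100,0,0,0); cv2.imwrite('pics/crop.png',cv2.hconcat([l,k]))
E
```

```text
(no output)
```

View pics/crop.png

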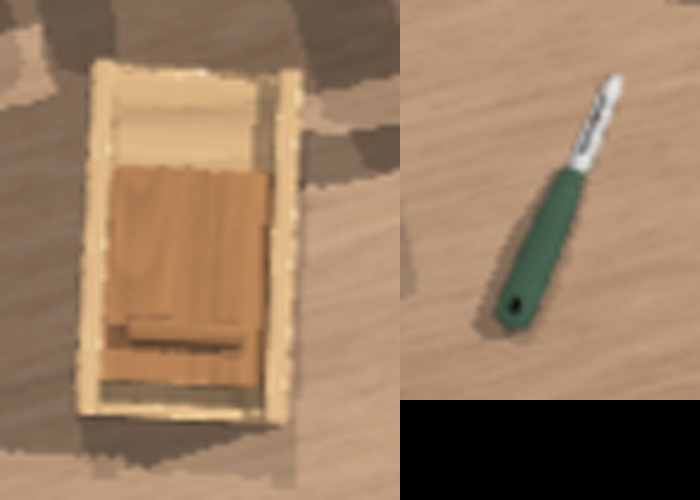

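The crop shows that the cover starts about 25 mm open, with the rib near its front. The peeler's handle end is at about top pixel (218,235) and its tip at (238,185).

```bash
python3 - <<'E'
from h import *
np.set_printoptions(precision=4,suppress=True)
p,W=cloud('top1')
z=np.load('pics/top1.npz');R,t,f=z['R'],z['t'],z['f']
def ray(u,v,h):
    C=-R.T@t; d=R.T@np.array([(u-z['cx'])/f,(v-z['cy'])/f,1]); return C+d*(h-C[2])/d[2]
a=ray(217.5,235,.01);b=ray(238,185.2,.006);print(a,b,np.hypot(*(b-a)[:2]),np.degrees(np.arctan2((b-a)[1],(b-a)[0])))
I=p.astype(int); g=np.zeros((400,640),bool); g[178:242,208:246]=1
g&=(I[...,1]-I[...,0]>8)
P=W[g];print(g.sum(),P.mean(0),cv2.minAreaRect(P[:,:2].astype(np.float32)*1000))
m=np.zeros((400,640),bool);m[265:310,285:325]=1;m&=W[...,2]>.03
print('mug',W[m].min(0),W[m].max(0))
m=np.zeros((400,640),bool);m[120:150,275:325]=1;m&=W[...,2]>.03
print('jars',W[m].min(0),W[m].max(0))
print('tr rib',np.array([[.9988,-.0499],[.0499,.9988]])@(np.array([.522,-.14])-[.570,-.1395]))
E
```

```text
[0.4763 0.224  0.01  ] [0.6309 0.1659 0.006 ] 0.16519230850712263 -20.605805782367092
215 [nan nan nan] ((525.7960815429688, 207.9512481689453), (21.470550537109375, 102.46704864501953), 68.85569763183594)
mug [ 0.2726 -0.0898  0.0301] [ 0.3782 -0.0028  0.103 ]
jars [ 0.7275 -0.1006  0.0304] [0.8268 0.0499 0.1659]
tr rib [-0.0479 -0.0029]
```

Request:
step_arm(increments=[[[4, -2, 0], [0, 0, 5]], [[4, -3, 0], [0, 0, 5]], [[4, -4, 0], [0, 0, 3.2]], [[4, -4, 0], [0, 0, 0]], [[4, -4, 0], [0, 0, 0]], [[4, -4, 0], [0, 0, 0]], [[4, -4, 0], [0, 0, 0]], [[0, -4, 0], [0, 0, 0]], [[0, -4, 0], [0, 0, 0]], [[0, -4, 0], [0, 0, 0]]], fingers=0)

```text
clock: 1.1
tool_pos: [0.4304, 0.2516, 0.2384]
eef_rot: [0.026, 1.0, -0.0, -0.0]
contact_force: [0.8, -0.3, 0.5]
opening: 0.114
finger_force: 0.0
```

Request:
step_arm(increments=[[[0, -4, 0], [0, 0, 0]], [[0, -4, 0], [0, 0, 0]], [[0, -4, 0], [0, 0, 0]], [[1, -4, 0], [0, 0, 0]], [[1, -4, 0], [0, 0, 0]], [[1, -4, 0], [0, 0, 0]], [[1, -4, -2], [0, 0, 0]], [[0, -4, -2], [0, 0, 0]], [[0, -4, -2], [0, 0, 0]], [[0, 0, 0], [0, 0, 0]]])

```text
clock: 2.1
tool_pos: [0.4678, -0.113, 0.1762]
eef_rot: [0.031, 1.0, -0.002, -0.003]
contact_force: [-0.8, 1.0, 0.1]
opening: 0.009
finger_force: 0.0
```

Request:
step_arm(increments=[[[1, -1, 0], [0, 0, 0]], [[1, -1, 0], [0, 0, 0]], [[0, 0, 0], [0, 0, 0]], [[0, 0, -2], [0, 0, 0]], [[0, 0, -2], [0, 0, 0]], [[0, 0, -2], [0, 0, 0]], [[0, 0, -1], [0, 0, 0]], [[0, 0, -1], [0, 0, 0]], [[0, 0, 0], [0, 0, 0]], [[0, 0, 0], [0, 0, 0]]])

```text
clock: 3.1
tool_pos: [0.4907, -0.1262, 0.0991]
eef_rot: [0.026, 1.0, 0.0, 0.0]
contact_force: [0.3, 0.2, -0.8]
opening: 0.006
finger_force: 0.0
```

```bash
python3 - <<'E'
from h import *
snap('wrist','w1'); snap('scene','sc2'); print(r.get_state()['tool_pos'])
a=cv2.imread('pics/w1.png');b=cv2.imread('pics/sc2.png')
cv2.imwrite('pics/v2.png',cv2.hconcat([cv2.resize(a,(480,300)),cv2.resize(b[140:290,240:400],(320,300))]))
E
```

```text
[ 0.49101724 -0.12642785  0.0993965 ]
```

View pics/v2.png

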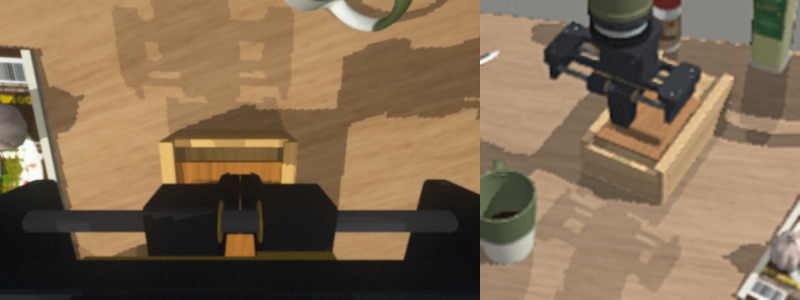

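The wrist and scene views show the closed fingers over the front of the cover, centred between the lips and short of the rib.

Request:
step_arm(increments=[[[0, -0.9, 0], [0, 0, 0]], [[0, 0, -1], [0, 0, 0]], [[0, 0, -1], [0, 0, 0]], [[0, 0, -0.7], [0, 0, 0]], [[0, 0, -0.6], [0, 0, 0]], [[0, 0, 0], [0, 0, 0]], [[0.5, 0, 0], [0, 0, 0]], [[0.5, 0, 0], [0, 0, 0]], [[0.5, 0, 0], [0, 0, 0]], [[0.5, 0, 0], [0, 0, 0]]])

```text
clock: 4.2
tool_pos: [0.51, -0.1359, 0.0658]
eef_rot: [0.026, 1.0, -0.0, -0.001]
contact_force: [-2.9, -0.9, 0.6]
opening: 0.004
finger_force: 1.4
```

Contact with the rib; I'll push on.

Request:
step_arm(increments=[[[0.8, -0.04, 0], [0, 0, 0]], [[0.8, -0.04, 0], [0, 0, 0]], [[0.8, -0.04, 0], [0, 0, 0]], [[0.8, -0.04, 0], [0, 0, 0]], [[0.8, -0.04, 0], [0, 0, 0]], [[0.8, -0.04, 0], [0, 0, 0]], [[0.8, -0.04, 0], [0, 0, 0]], [[0.8, -0.04, 0], [0, 0, 0]], [[0.8, -0.04, 0], [0, 0, 0]], [[0.4, -0.02, 0], [0, 0, 0]]])

```text
clock: 5.2
tool_pos: [0.5877, -0.1391, 0.0657]
eef_rot: [0.026, 1.0, 0.0, 0.0]
contact_force: [-2.4, -1.9, 1.2]
opening: 0.003
finger_force: 1.3
```

Request:
step_arm(increments=[[[0.3, 0, 0], [0, 0, 0]], [[0.2, 0, 0], [0, 0, 0]], [[0.2, 0, 0], [0, 0, 0]], [[0.1, 0, 0], [0, 0, 0]], [[0.1, 0, 0], [0, 0, 0]], [[0.1, 0, 0], [0, 0, 0]], [[0, 0, 0], [0, 0, 0]], [[0, 0, 0], [0, 0, 0]], [[0, 0, 0], [0, 0, 0]], [[0, 0, 0], [0, 0, 0]]])

```text
clock: 6.2
tool_pos: [0.5956, -0.1392, 0.0657]
eef_rot: [0.026, 1.0, -0.0, -0.001]
contact_force: [-4.4, -2.1, 2.2]
opening: 0.007
finger_force: 2.4
```

Request:
step_arm(increments=[[[0.2, 0, 0], [0, 0, 0]], [[0.1, 0, 0], [0, 0, 0]], [[0, 0, 0], [0, 0, 0]], [[0, 0, 0], [0, 0, 0]], [[0, 0, 0], [0, 0, 0]], [[0, 0, 0], [0, 0, 0]], [[0, 0, 0], [0, 0, 0]], [[0, 0, 0], [0, 0, 0]], [[0, 0, 0], [0, 0, 0]], [[0, 0, 0], [0, 0, 0]]])

```text
clock: 7.2
tool_pos: [0.5957, -0.1392, 0.0656]
eef_rot: [0.026, 1.0, -0.0, -0.004]
contact_force: [-11.4, -1.0, 7.9]
opening: 0.004
finger_force: 5.2
```

The cover is at its stop, so I'll retreat and go above the peeler.

Request:
step_arm(increments=[[[-0.6, 0, 0], [0, 0, 0]], [[-0.6, 0, 0], [0, 0, 0]], [[0, 0, 3], [0, 0, 0]], [[0, 0, 4], [0, 0, 0]], [[0, 4, 3], [0, 0, -3]], [[-1, 4, 0], [0, 0, -3]], [[-1, 4, 0], [0, 0, -3]], [[-1, 4, 0], [0, 0, -3]], [[-1, 4, 0], [0, 0, -3]], [[-1, 4, 0], [0, 0, -3]]])

```text
clock: 8.2
tool_pos: [0.5381, 0.1036, 0.1662]
eef_rot: [0.182, 0.983, 0.001, 0.001]
contact_force: [0.7, 1.2, 0.8]
opening: 0.004
finger_force: 0.0
```

Request:
step_arm(increments=[[[0, 4, 0], [0, 0, 0]], [[0, 4, 0], [0, 0, 0]], [[0, 2, 0], [0, 0, 0]], [[0, 0, 0], [0, 0, 0]], [[0, 0, -2], [0, 0, 0]], [[0, 0, -1], [0, 0, 0]], [[0, 0, 0], [0, 0, 0]], [[0, 0, 0], [0, 0, 0]], [[0, 0, 0], [0, 0, 0]], [[0, 0, 0], [0, 0, 0]]], fingers=0.7)

```text
clock: 9.2
tool_pos: [0.538, 0.2008, 0.1364]
eef_rot: [0.182, 0.983, 0.0, 0.001]
contact_force: [-0.2, -0.2, 0.0]
opening: 0.697
finger_force: 0.0
```

```bash
python3 - <<'E'
from h import *
snap('wrist','w2'); snap('scene','sc3'); print(r.get_state()['tool_pos'],r.get_state()['eef_rot'])
a=cv2.imread('pics/w2.png');b=cv2.imread('pics/sc3.png')
cv2.imwrite('pics/v3.png',cv2.hconcat([cv2.resize(a,(480,300)),cv2.resize(b[120:270,160:380],(320,300))]))
E
```

```text
[0.53788126 0.20084445 0.1362202 ] [1.81871754e-01 9.83322126e-01 3.39356361e-04 3.82815236e-04]
```

View pics/v3.png

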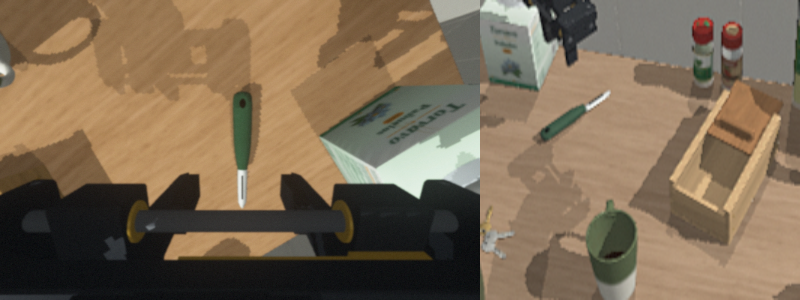

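The wrist view shows the peeler centred and aligned between the fingers. The scene view shows the cover fully back.

```bash
python3 - <<'E'
from h import *
np.set_printoptions(precision=4,suppress=True)
p,W=cloud('top1'); m=np.zeros((400,640),bool);m[155:220,125:196]=1;m&=W[...,2]>.03
Q=W[m]; print('tissue',Q.min(0),Q.max(0)); c=cv2.minAreaRect(Q[Q[:,2]<.12][:,:2].astype(np.float32));print(cv2.boxPoints(c))
p,W=cloud('w2'); I=p.astype(int); g=(I[...,1]-I[...,0]>12)&(W[...,2]>.004)&(W[...,2]<.03); g[:, :290]=0; g[:,360:]=0
P=W[g];c=cv2.minAreaRect(P[:,:2].astype(np.float32)*1000);print(g.sum(),c,np.percentile(P[:,2],[50,95])); print(cv2.boxPoints(c))
z=np.load('pics/w2.npz');R,t,f=z['R'],z['t'],z['f']
def ray(u,v,h):
    C=-R.T@t; d=R.T@np.array([(u-z['cx'])/f,(v-z['cy'])/f,1]); return C+d*(h-C[2])/d[2]
a=ray(323,123,.01);b=ray(321.5,276,.008);print(a,b,np.hypot(*(b-a)[:2]),np.degrees(np.arctan2((b-a)[1],(b-a)[0])))
E
```

```text
tissue [0.5398 0.295  0.0302] [0.7204 0.5018 0.1987]
[[0.5247 0.4651]
 [0.5787 0.258 ]
 [0.7218 0.2953]
 [0.6677 0.5024]]
1804 ((526.7879638671875, 209.12022399902344), (20.827526092529297, 103.07406616210938), 68.4860610961914) [0.0157 0.0174]
[[475.0226 218.3321]
 [570.9153 180.532 ]
 [578.5533 199.9084]
 [482.6606 237.7085]]
[0.478  0.2282 0.01  ] [0.631  0.1684 0.008 ] 0.1642298518956244 -21.37087310751485
```

```bash
python3 - <<'E'
from h import *
np.set_printoptions(precision=3,suppress=True)
for fn,sl in (('top1',(155,220,125,196)),('sc1',(90,170,155,220)),('w2',(0,400,400,640))):
    p,W=cloud(fn); a,b,c,d=sl; Q=W[a:b,c:d].reshape(-1,3); Q=Q[(Q[:,2]>.04)&(Q[:,2]<.125)&(Q[:,1]>.26)]
    for lo in np.arange(.52,.72,.02):
        s=Q[(Q[:,0]>lo)&(Q[:,0]<lo+.02)]
        if len(s)>3: print(fn,round(lo,2),len(s),s[s[:,1].argmin()],np.percentile(s[:,1],5).round(3))
E
```

```text
top1 0.54 218 [0.56  0.335 0.086] 0.34
top1 0.56 257 [0.57  0.306 0.096] 0.307
top1 0.58 216 [0.584 0.308 0.1  ] 0.31
top1 0.6 156 [0.6   0.313 0.048] 0.315
top1 0.62 85 [0.62  0.318 0.074] 0.319
top1 0.64 130 [0.64  0.322 0.08 ] 0.324
top1 0.66 220 [0.661 0.329 0.062] 0.331
top1 0.68 228 [0.7   0.365 0.106] 0.374
top1 0.7 110 [0.717 0.303 0.044] 0.314
sc1 0.52 29 [0.54  0.397 0.105] 0.399
sc1 0.54 573 [0.56  0.3   0.078] 0.333
sc1 0.56 371 [0.565 0.299 0.112] 0.303
sc1 0.58 210 [0.581 0.302 0.089] 0.306
sc1 0.6 171 [0.602 0.309 0.11 ] 0.31
sc1 0.62 108 [0.623 0.313 0.041] 0.315
sc1 0.64 213 [0.643 0.319 0.103] 0.321
sc1 0.66 254 [0.661 0.324 0.043] 0.326
sc1 0.68 43 [0.68  0.333 0.071] 0.343
sc1 0.7 261 [0.711 0.311 0.12 ] 0.317
w2 0.54 7665 [0.56  0.339 0.072] 0.346
w2 0.56 6572 [0.57  0.305 0.067] 0.307
w2 0.58 2829 [0.58  0.308 0.059] 0.309
w2 0.6 552 [0.601 0.312 0.05 ] 0.313
w2 0.62 33 [0.62  0.317 0.059] 0.317
```

Request:
step_arm(increments=[[[-1.6, 1, 0], [0, 0, 0]], [[0, 0, -2], [0, 0, 0]], [[0, 0, -2], [0, 0, 0]], [[0, 0, -2], [0, 0, 0]], [[0, 0, -2], [0, 0, 0]], [[0, 0, -2], [0, 0, 0]], [[0, 0, -1.5], [0, 0, 0]], [[0, 0, -1], [0, 0, 0]], [[0, 0, -0.5], [0, 0, 0]], [[0, 0, 0], [0, 0, 0]]])

```text
clock: 10.3
tool_pos: [0.5215, 0.2108, 0.0055]
eef_rot: [0.182, 0.983, -0.0, -0.0]
contact_force: [-0.5, -0.0, -0.3]
opening: 0.699
finger_force: 0.0
```

Request:
step_arm(increments=[[[0, 0, 0], [0, 0, 0]], [[0, 0, 0], [0, 0, 0]], [[0, 0, 0], [0, 0, 0]], [[0, 0, 0], [0, 0, 0]], [[0, 0, 0], [0, 0, 0]], [[0, 0, 0], [0, 0, 0]], [[0, 0, 0], [0, 0, 0]], [[0, 0, 0], [0, 0, 0]], [[0, 0, 0], [0, 0, 0]], [[0, 0, 0], [0, 0, 0]]], fingers=0, grip_force=25)

```text
clock: 11.3
tool_pos: [0.5217, 0.2109, 0.006]
eef_rot: [0.182, 0.983, 0.0, 0.0]
contact_force: [-1.4, 0.6, 6.3]
opening: 0.278
finger_force: 25.0
```

Grip is firm. Now lift, turn and carry to the box.

Request:
step_arm(increments=[[[0, 0, 1], [0, 0, 0]], [[0, 0, 3], [0, 0, 0]], [[0, 0, 4], [0, 0, 0]], [[0, 0, 4], [0, 0, 0]], [[0, -1, 3], [0, 0, 0]], [[-1, -3, 2], [0, 0, 3]], [[-1, -4, 0], [0, 0, 4]], [[-1, -4, 0], [0, 0, 4]], [[-1, -4, 0], [0, 0, 4]], [[-1, -4, 0], [0, 0, 3]]])

```text
clock: 12.3
tool_pos: [0.4707, 0.0092, 0.1761]
eef_rot: [0.024, 1.0, -0.0, 0.0]
contact_force: [0.7, -0.6, -0.8]
opening: 0.281
finger_force: 25.0
```

Request:
step_arm(increments=[[[-1, -4, 0], [0, 0, 0]], [[-1, -4, 0], [0.2, 4, 0]], [[0, -4, 0], [0.2, 4, 0]], [[0, -3, 0], [0.2, 4, 0]], [[0, -2, 0], [0.2, 4.5, 0]], [[0, -1, 0], [0, 0, 0]], [[0, 0, 0], [0, 0, 0]], [[0, 0, 0], [0, 0, 0]], [[0, 0, 0], [0, 0, 0]], [[0, 0, 0], [0, 0, 0]]])

```text
clock: 13.3
tool_pos: [0.4513, -0.1679, 0.1761]
eef_rot: [0.024, 0.989, 0.003, -0.143]
contact_force: [0.3, -0.2, -0.3]
opening: 0.281
finger_force: 25.0
```

```bash
python3 - <<'E'
from h import *
from scipy.spatial.transform import Rotation as Ro
np.set_printoptions(precision=4,suppress=True)
snap('wrist','w3'); snap('scene','sc4'); s=r.get_state(); M=Ro.from_quat(s['eef_rot']).as_matrix(); print(s['tool_pos']);print(M)
print('pitch',np.degrees(np.arcsin(M[2,0])),'yaw',np.degrees(np.arctan2(-M[1,0],-M[0,0])))
a=cv2.imread('pics/w3.png');b=cv2.imread('pics/sc4.png')
cv2.imwrite('pics/v4.png',cv2.hconcat([cv2.resize(a,(480,300)),cv2.resize(b[120:270,220:380],(320,300))]))
E
```

```text
[ 0.4515 -0.1684  0.176 ]
[[-0.9576  0.0499 -0.2837]
 [ 0.048   0.9988  0.0136]
 [ 0.2841 -0.0007 -0.9588]]
pitch 16.502768644475104 yaw -2.8721270366542395
```

View pics/v4.png

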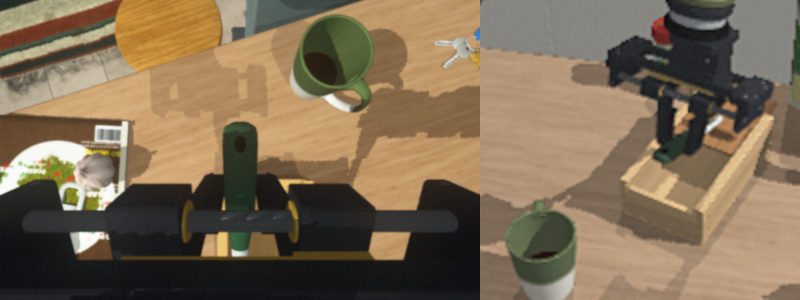

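The wrist and scene views show the peeler held blade-down over the box, about 35 mm too far towards -y. I'll correct that and lower it.

Request:
step_arm(increments=[[[0.1, 1.5, 0], [0, 0, 0]], [[0, 1.5, 0], [0, 0, 0]], [[0, 0.4, 0], [0, 0, 0]], [[0, 0, -2], [0, 0, 0]], [[0, 0, -2], [0, 0, 0]], [[0, 0, -2], [0, 0, 0]], [[0, 0, -1.5], [0, 0, 0]], [[0, 0, -1], [0, 0, 0]], [[0, 0, 0], [0, 0, 0]], [[0, 0, 0], [0, 0, 0]]])

```text
clock: 14.4
tool_pos: [0.4528, -0.1351, 0.091]
eef_rot: [0.025, 0.989, 0.003, -0.143]
contact_force: [0.0, -0.4, -0.5]
opening: 0.279
finger_force: 25.0
```

Request:
step_arm(increments=[[[0, 0, -1], [0, 0, 0]], [[0, 0, -0.8], [0, 0, 0]], [[0, 0, 0], [0, 0, 0]], [[0, 0, 0], [0, 0, 0]], [[0, 0, 0], [0, 0, 0]], [[0, 0, 0], [0, 0, 0]], [[0, 0, 0], [0, 0, 0]], [[0, 0, 0], [0, 0, 0]], [[0, 0, 0], [0, 0, 0]], [[0, 0, 0], [0, 0, 0]]])

```text
clock: 15.4
tool_pos: [0.4526, -0.1352, 0.0728]
eef_rot: [0.025, 0.989, 0.003, -0.144]
contact_force: [0.8, 0.3, -1.0]
opening: 0.276
finger_force: 25.0
```

```bash
python3 - <<'E'
from h import *
snap('wrist','w4'); snap('scene','sc5'); snap('top','top2')
a=cv2.imread('pics/top2.png');b=cv2.imread('pics/sc5.png')
cv2.imwrite('pics/v5.png',cv2.hconcat([cv2.resize(a[150:270,290:390],(300,360)),cv2.resize(b[150:270,265:385],(360,360))]))
E
```

```text
(no output)
```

View pics/v5.png

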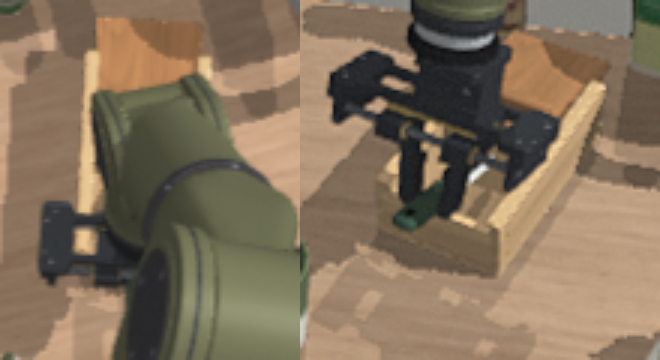

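The views show the fingers just before the front wall, the handle over the wall and the blade dipping into the opening. Next I'll slide along the peeler's axis.

Request:
step_arm(increments=[[[0.8, -0.03, -0.24], [0, 0, 0]], [[0.8, -0.03, -0.24], [0, 0, 0]], [[0.8, -0.03, -0.24], [0, 0, 0]], [[0.8, -0.03, -0.24], [0, 0, 0]], [[0.8, -0.03, -0.24], [0, 0, 0]], [[0.8, -0.03, -0.24], [0, 0, 0]], [[0.8, -0.03, -0.24], [0, 0, 0]], [[0, 0, 0], [0, 0, 0]], [[0, 0, 0], [0, 0, 0]], [[0, 0, 0], [0, 0, 0]]])

```text
clock: 16.55
tool_pos: [0.5081, -0.1374, 0.056]
eef_rot: [0.025, 0.989, 0.003, -0.144]
contact_force: [-0.2, -0.0, -0.1]
opening: 0.278
finger_force: 25.0
```

Request:
step_arm(increments=[[[0.4, -0.02, -0.12], [0, 0, 0]], [[0.4, -0.02, -0.12], [0, 0, 0]], [[0.4, -0.02, -0.12], [0, 0, 0]], [[0.4, -0.02, -0.1], [0, 0, 0]], [[0.2, -0.01, -0.05], [0, 0, 0]], [[0, 0, 0], [0, 0, 0]], [[0, 0, 0], [0, 0, 0]], [[0, 0, 0], [0, 0, 0]], [[0, 0, 0], [0, 0, 0]], [[0, 0, 0], [0, 0, 0]]])

```text
clock: 17.55
tool_pos: [0.5265, -0.1382, 0.0509]
eef_rot: [0.025, 0.989, 0.003, -0.144]
contact_force: [-0.4, 0.1, -0.1]
opening: 0.28
finger_force: 25.0
```

Request:
step_arm(increments=[[[0.25, -0.01, -0.07], [0, 0, 0]], [[0.25, -0.01, -0.08], [0, 0, 0]], [[0.03, 0, -0.39], [0, -1.65, 0]], [[0.03, 0, -0.38], [0, -1.65, 0]], [[0.02, 0, -0.34], [-0.1, -1.65, 0]], [[0.02, 0, -0.34], [-0.1, -1.65, 0]], [[0.02, 0, -0.34], [-0.1, -1.65, 0]], [[0.02, 0, -0.35], [-0.1, -1.65, 0]], [[0, 0, 0], [0, 0, 0]], [[0, 0, 0], [0, 0, 0]]])

```text
clock: 18.55
tool_pos: [0.5332, -0.1384, 0.028]
eef_rot: [0.025, 0.998, 0.002, -0.058]
contact_force: [0.5, 0.0, -0.2]
opening: 0.282
finger_force: 25.0
```

Request:
step_arm(increments=[[[0, 0, -0.35], [-0.1, -1.65, 0]], [[0, 0, -0.35], [-0.1, -1.65, 0]], [[0, 0, -0.35], [-0.1, -1.65, 0]], [[0, 0, -0.35], [-0.1, -1.65, 0]], [[0, 0, 0], [0, 0, 0]], [[0, 0, 0], [0, 0, 0]], [[0, 0, 0], [0, 0, 0]], [[0, 0, 0], [0, 0, 0]], [[0, 0, 0], [0, 0, 0]], [[0, 0, 0], [0, 0, 0]]])

```text
clock: 19.55
tool_pos: [0.5331, -0.1384, 0.014]
eef_rot: [0.026, 1.0, 0.0, 0.0]
contact_force: [0.8, -0.2, -1.2]
opening: 0.281
finger_force: 25.0
```

Level now, with no contact. Settle it and release, opening only partly.

Request:
step_arm(increments=[[[0, 0, -0.1], [0, 0, 0]], [[0, 0, -0.05], [0, 0, 0]], [[0, 0, -0.05], [0, 0, 0]], [[0, 0, 0], [0, 0, 0]], [[0, 0, 0], [0, 0, 0]], [[0, 0, 0], [0, 0, 0]], [[0, 0, 0], [0, 0, 0]], [[0, 0, 0], [0, 0, 0]], [[0, 0, 0], [0, 0, 0]], [[0, 0, 0], [0, 0, 0]]])

```text
clock: 20.55
tool_pos: [0.5329, -0.1384, 0.012]
eef_rot: [0.026, 1.0, -0.0, -0.0]
contact_force: [-0.9, 0.2, 2.0]
opening: 0.279
finger_force: 25.0
```

Request:
step_arm(increments=[[[0, 0, 0], [0, 0, 0]], [[0, 0, 0], [0, 0, 0]], [[0, 0, 0], [0, 0, 0]], [[0, 0, 0], [0, 0, 0]], [[0, 0, 0], [0, 0, 0]], [[0, 0, 0], [0, 0, 0]], [[0, 0, 0], [0, 0, 0]], [[0, 0, 0], [0, 0, 0]], [[0, 0, 0], [0, 0, 0]], [[0, 0, 0], [0, 0, 0]]], fingers=0.5)

```text
clock: 21.55
tool_pos: [0.5329, -0.1384, 0.0119]
eef_rot: [0.026, 1.0, 0.0, -0.0]
contact_force: [-0.1, -0.3, 0.3]
opening: 0.502
finger_force: 0.0
```

Request:
step_arm(increments=[[[0, 0, 0.5], [0, 0, 0]], [[0, 0, 1], [0, 0, 0]], [[0, 0, 2], [0, 0, 0]], [[0, 0, 3], [0, 0, 0]], [[0, 0, 3], [0, 0, 0]], [[-1, 0, 3], [0, 0, 0]], [[-3, 0, 3], [0, 0, 0]], [[-3, 0, 0], [0, 0, 0]], [[-3, 0, 0], [0, 0, 0]], [[0, 0, 0], [0, 0, 0]]])

```text
clock: 22.55
tool_pos: [0.4277, -0.139, 0.1678]
eef_rot: [0.026, 1.0, -0.001, -0.003]
contact_force: [0.8, 0.4, -0.1]
opening: 0.497
finger_force: 0.0
```

```bash
python3 - <<'E'
from h import *
print(r.get_state()['tool_pos'])
snap('wrist','w5'); snap('scene','sc6')
a=cv2.imread('pics/w5.png');b=cv2.imread('pics/sc6.png')
cv2.imwrite('pics/v6.png',cv2.hconcat([cv2.resize(a,(480,300)),cv2.resize(b[140:270,265:385],(320,300))]))
E
```

```text
[ 0.42772691 -0.13899552  0.16781123]
```

View pics/v6.png

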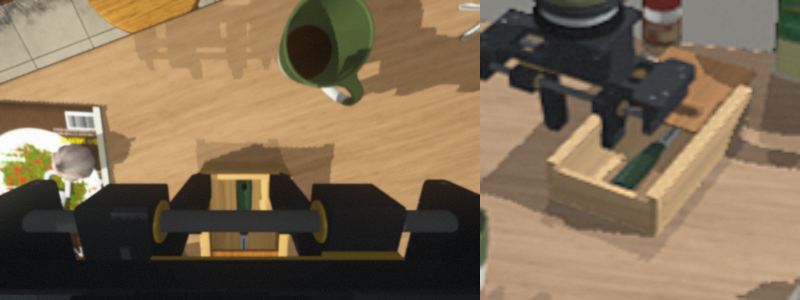

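The views show the peeler lying flat, handle visible and blade under the deck. Now shut the cover from behind the rib.

Request:
step_arm(increments=[[[3, 0, 0], [0, 0, 0]], [[3, 0, 0], [0, 0, 0]], [[4, 0, 0], [0, 0, 0]], [[4, -0.2, 0], [0, 0, 0]], [[4, -0.2, 0], [0, 0, 0]], [[3, 0, 0], [0, 0, 0]], [[0.5, 0, 0], [0, 0, 0]], [[0, 0, -2], [0, 0, 0]], [[0, 0, -2], [0, 0, 0]], [[0, 0, 0], [0, 0, 0]]], fingers=0)

```text
clock: 23.65
tool_pos: [0.6458, -0.1422, 0.1244]
eef_rot: [0.025, 1.0, 0.0, -0.003]
contact_force: [-0.5, 0.3, -0.2]
opening: 0.003
finger_force: 0.0
```

Request:
step_arm(increments=[[[0, 0, -1.5], [0, 0, 0]], [[0, 0, -1.5], [0, 0, 0]], [[0, 0, -1.2], [0, 0, 0]], [[0, 0, -0.8], [0, 0, 0]], [[0, 0, -0.8], [0, 0, 0]], [[0, 0, 0], [0, 0, 0]], [[-0.5, 0, 0], [0, 0, 0]], [[-0.5, 0, 0], [0, 0, 0]], [[-0.5, 0, 0], [0, 0, 0]], [[-0.5, 0, 0], [0, 0, 0]]])

```text
clock: 24.65
tool_pos: [0.6284, -0.1424, 0.0695]
eef_rot: [0.026, 1.0, 0.0, 0.001]
contact_force: [3.6, 0.7, -1.2]
opening: 0.006
finger_force: 1.4
```

Request:
step_arm(increments=[[[-0.8, 0.04, 0], [0, 0, 0]], [[-0.8, 0.04, 0], [0, 0, 0]], [[-0.8, 0.04, 0], [0, 0, 0]], [[-0.8, 0.04, 0], [0, 0, 0]], [[-0.8, 0.04, 0], [0, 0, 0]], [[-0.8, 0.04, 0], [0, 0, 0]], [[-0.8, 0.04, 0], [0, 0, 0]], [[-0.8, 0.04, 0], [0, 0, 0]], [[-0.8, 0.04, 0], [0, 0, 0]], [[-0.8, 0.04, 0], [0, 0, 0]]])

```text
clock: 25.65
tool_pos: [0.5473, -0.1384, 0.069]
eef_rot: [0.026, 1.0, 0.0, 0.0]
contact_force: [3.4, -0.1, 2.6]
opening: 0.003
finger_force: 1.5
```

Request:
step_arm(increments=[[[-0.6, 0.03, -0.1], [0, 0, 0]], [[-0.6, 0.03, -0.1], [0, 0, 0]], [[-0.6, 0.03, 0], [0, 0, 0]], [[-0.6, 0.03, 0], [0, 0, 0]], [[-0.4, 0.02, 0], [0, 0, 0]], [[-0.3, 0, 0], [0, 0, 0]], [[-0.2, 0, 0], [0, 0, 0]], [[-0.1, 0, 0], [0, 0, 0]], [[0, 0, 0], [0, 0, 0]], [[0, 0, 0], [0, 0, 0]]])

```text
clock: 26.65
tool_pos: [0.5136, -0.1367, 0.0668]
eef_rot: [0.025, 1.0, 0.0, -0.0]
contact_force: [2.3, 0.7, -0.8]
opening: 0.009
finger_force: 0.7
```

Request:
step_arm(increments=[[[-0.1, 0, 0], [0, 0, 0]], [[-0.1, 0, 0], [0, 0, 0]], [[-0.1, 0, 0], [0, 0, 0]], [[-0.1, 0, 0], [0, 0, 0]], [[0, 0, 0], [0, 0, 0]], [[0, 0, 0], [0, 0, 0]], [[0, 0, 0], [0, 0, 0]], [[0, 0, 0], [0, 0, 0]], [[0, 0, 0], [0, 0, 0]], [[0, 0, 0], [0, 0, 0]]])

```text
clock: 27.65
tool_pos: [0.5125, -0.1368, 0.0671]
eef_rot: [0.025, 1.0, 0.0, 0.002]
contact_force: [6.4, 0.9, -5.6]
opening: 0.005
finger_force: 3.2
```

Request:
step_arm(increments=[[[-0.1, 0, 0], [0, 0, 0]], [[-0.1, 0, 0], [0, 0, 0]], [[-0.1, 0, 0], [0, 0, 0]], [[0, 0, 0], [0, 0, 0]], [[0, 0, 0], [0, 0, 0]], [[0, 0, 0], [0, 0, 0]], [[0, 0, 0], [0, 0, 0]], [[0, 0, 0], [0, 0, 0]], [[0, 0, 0], [0, 0, 0]], [[0, 0, 0], [0, 0, 0]]])

```text
clock: 28.65
tool_pos: [0.5124, -0.1368, 0.0673]
eef_rot: [0.025, 1.0, 0.001, 0.005]
contact_force: [10.8, 0.4, -8.6]
opening: 0.008
finger_force: 5.4
```

Request:
step_arm(increments=[[[0.4, 0, 0], [0, 0, 0]], [[0.6, 0, 0], [0, 0, 0]], [[0, 0, 1], [0, 0, 0]], [[0, 0, 3], [0, 0, 0]], [[0, 0, 4], [0, 0, 0]], [[0, 2, 4], [0, 0, 0]], [[0, 4, 2], [0, 0, 0]], [[0, 4, 0], [0, 0, 0]], [[0, 4, 0], [0, 0, 0]], [[0, 4, 0], [0, 0, 0]]])

```text
clock: 29.65
tool_pos: [0.5155, 0.0434, 0.2077]
eef_rot: [0.026, 1.0, -0.001, -0.001]
contact_force: [1.3, -0.1, 0.1]
opening: 0.006
finger_force: 0.0
```

Request:
step_arm(increments=[[[0, 4, 0], [0, 0, 0]], [[0, 4, 0], [0, 0, 0]], [[0, 4, 0], [0, 0, 0]], [[0, 0, 0], [0, 0, 0]], [[0, 0, 0], [0, 0, 0]], [[0, 0, 0], [0, 0, 0]], [[0, 0, 0], [0, 0, 0]], [[0, 0, 0], [0, 0, 0]], [[0, 0, 0], [0, 0, 0]], [[0, 0, 0], [0, 0, 0]]])

```text
clock: 30.65
tool_pos: [0.517, 0.1625, 0.207]
eef_rot: [0.026, 1.0, -0.0, -0.0]
contact_force: [-0.2, 0.0, 0.0]
opening: 0.005
finger_force: 0.0
```

```bash
python3 - <<'E'
from h import *
snap('top','top3'); snap('scene','sc7'); print(r.get_state()['contact_force'])
p,W=cloud('top3'); M=np.zeros((400,640),bool); M[170:245,318:354]=1
m=M&(W[...,2]>.0695)&(W[...,2]<.078)&(W[...,0]<.53)&(abs(W[...,1]+.139)<.04)
P=W[m]; print(m.sum(),np.median(P,0))
a=cv2.imread('pics/top3.png');b=cv2.imread('pics/sc7.png')
cv2.imwrite('pics/v7.png',cv2.hconcat([cv2.resize(a[155:255,300:380],(320,400)),cv2.resize(b[140:260,265:385],(400,400))]))
E
```

```text
[-0.20315657 -0.68547747  0.20050787]
93 [ 0.4941659  -0.13888779  0.07323273]
```

View pics/v7.png

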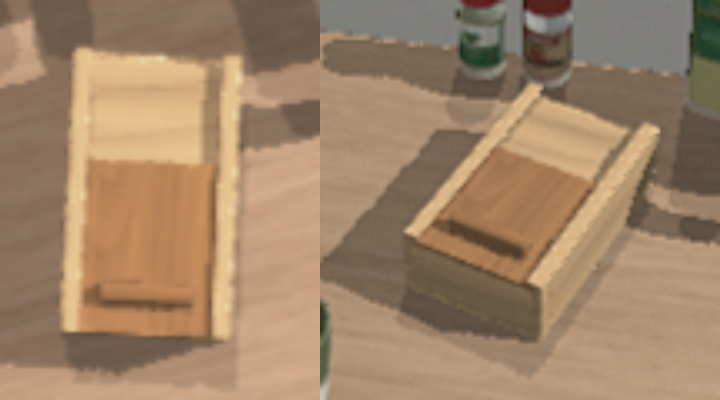

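The cover's front edge is flush with the front wall and the rib sits at box x of about -76 mm, so it is fully shut and the arm is clear.

```bash
python3 -c "
from plant import r
print(r.finish_job())"
```

```text
the job is handed in; nothing more can be done
None
```

The peeler is in the box, laid flat with its blade under the deck, the cover is shut against its stop, and I handed the job in at about 31 s; no verdict was returned.

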